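# Switch a locking selector valve to the open outlet

## Robot

A 6-joint arm with a two-finger parallel gripper is mounted at the origin on a cart in front of the work surface, level with it; the furniture and walls round the work are solid. World frame = base frame: x ahead of the robot, y to its left, z up, the work surface at z = 0. Lengths are in m, angles in rad, forces in N, time in s.
With the tool pointing down it reaches from about 0.25 to 0.775 m from the base axis. Payload 4 kg.
Tool frame: the origin (TCP) lies midway between the tips of the shut fingers; the grasp point (between the pads) lies 19 mm behind it; z points along the fingers, y is the direction in which the jaws open and shut (so a half turn about z gives the same grasp; the last joint's range is limited). The gripper opens to 94 mm and grips with 3 to 60 N. Pads are 16 mm wide; open, the fingers measure 119 mm over their backs; the gripper's body (75 mm by 177 mm) begins 78 mm behind the grasp point.
Start: joints at [1.207, 0.087, 1.371, -0, 1.684, -0.103], TCP at [0.142, 0.531, 0.206] pointing down, gripper open.
Joint ranges: [-3.1, 3.1], [-0.76, 2.03], [0.27, 2.55], [-1.08, 4.22], [0.17, 2.65], [-2.57, 2.57]. Speed limits (rad/s): [2.79, 2.79, 3.14, 3.14, 3.14, 3.14].

## Interface

Orientations are given as [roll, pitch, yaw] about the fixed x, y, z axes, in that order (R = Rz(yaw) Ry(pitch) Rx(roll)).
In Python, from bench import robot gives the robot as it stands.
- The arm moves only by the tool drive_tool, never from a script. Its argument "series" is a list that holds one entry, the list of rows, each a list of 7 numbers: the turn, a rotation vector about the tool's x, y, z in rad, then the shift along the tool's x, y, z in cm, then the opening in per cent of the stroke, from 0 (shut) to 100 (fully open). In form: [[[rx, ry, rz, tx, ty, tz, fingers], ...]]. A call has 1 to 20 rows; each row is the pose to reach, as a shift and turn from the pose measured when the call began, along the tool's axes at that moment; what a row does not reach only later rows make up. A row lasts 1/10 s, in which the tool goes at most 50 mm and 8.59 degrees, less where a joint would pass 70% of its speed; a pose out of reach is approached as far as the arm can. A call with a gripper value outside its range is refused whole. The fingers move at their own pace and stop on an object; the grip force is fixed at half the most. Time passes only in rows, so rows that repeat a pose let the fingers close. It gives the time, the measured TCP pose, the force and the opening at its end, in the units of the state.
- robot.get_obs(): the state, without advancing time (a new reading comes with each control period).
- robot.snapshot(name): name is "scene" or "top"; returns a dict with "img" (384x512x3 uint8, blue, green, red), "depth" (384x512 float32, m along the optical axis (not along the pixel's ray), 0 where there is no reading), "vertical_fov" (degrees; the focal length in pixels is half the picture's height over the tangent of half this angle, whatever the lens; pixels are square), "cx", "cy" (the principal point, pixels), "rvec" (rotation vector, rad) and "tvec" (3), from world to camera coordinates, as OpenCV has them. Camera axes: x right, y down, z forward; pixel columns grow to the right and rows downward; lengths in m; the calibration is good to about 2 mm. A picture is of the moment at which its call begins.
- robot.close_job(): hands the job in, once; it reports no verdict.
The state is a dict: "time": time; "joint_positions": joint angles; "qvel": joint speeds; "joint_torque": joint torques, N m; "tool_pos": TCP position; "ee_rot": TCP orientation; "wrist_force": force on the tool from outside, world axes, zero at the start; "wrist_torque": the same for the moment, N m; "width": finger opening in m.
Only numpy, scipy, OpenCV 4.12 (cv2) and the standard library are available. Lean on these libraries where they do the work, as an engineer would, in place of code of your own. Each camera call takes 0.05 s, during which the arm holds its last target.

## Task

Switch the bench selector valve over to its open outlet, the one with the slim hose barb: pull the knob straight up to unlock it, turn it while it is out until the pointer stands at that outlet, then push it down fully home so that it locks there. The slot has to be found by feel under light pressure; never force the knob against the valve, let go of it at the end, and leave the small things around the valve where they are.

Things in the scene. Friction and masses are not known exactly. Their poses are not given: they have to be found in the camera images.
- valve: Selector valve, bolted down: square aluminium plate 170 x 170 x 8 mm with a round grey body 88 mm across, 46 mm high, the knob on its top. Origin: centre of the underside, on the knob's upright axis; z up. Four fixed outlets stand 62 mm from the axis, at 33 and 66 degrees to either side of the valve's +x, none higher than 50 mm. The level inlet pipe points along -x.
- knob: Black knob: fluted disc 78 mm across, 13 mm thick, with an upright grip bar across it. Under it a 6 mm skirt. Origin: on the axis at the disc's underside, 53 mm above the worktop when home. Its +x is where the pointer shows: a small white ridge on the rim at one end of the bar. Turns about the upright axis up to 1.6 rad each way from the valve's +x (friction 0.03 N m, not sprung).
- knob_lift (a joint): How far the knob is pulled straight up, in m: 0 home, 0.014 fully out (stop). It moves against about 4 N of friction each way and stays where it is left. Above 0.009 the key is clear of the rim and the knob turns freely; pressed down away from a slot, the key stands on the rim at 0.009 (1 or 2 mm less when pressed hard); in a slot it goes down to 0.
- pointer (a point): Point on the knob, 62 mm from the axis along its +x; over an outlet when pointing straight at it. The steel key, hidden under the knob, 5 mm wide, 30 mm from the axis, was clamped under the pointer by hand: up to 0.2 rad off either way, each time different. So the knob drops into an outlet's slot somewhere within 0.2 rad of pointing at that outlet (play 0.025 rad each side).
- barb: The open outlet: slim ridged steel hose barb, 14 mm across and 27 mm high, open at the top, on a 20 mm collar. Fixed in one of the four outlet places, a different one each time. Origin: centre of its underside, 22 mm above the worktop.
- cap_a: A closed outlet: low steel blanking cap 21 mm across, 12 mm high, fixed. Origin: centre of its underside, 22 mm above the worktop.
- cap_b: A second closed outlet, just like cap_a.
- cap_c: A third closed outlet, just like cap_a.
- vial_1: Bystander: small capped vial, 27 mm across, 68 mm high, standing beside the valve. Origin at its foot.
- vial_2: Bystander: a second such vial.
- luer_0: Bystander: small white tube fitting, 14 x 28 x 9 mm, lying on the worktop.
- luer_1: Bystander: a second such fitting.
- red_cap_1: Bystander: screw cap 37 mm across, 18 mm high.
- cuvette_2: Bystander: clear cuvette 12 x 51 x 13 mm, lying.
- pen_1: Bystander: slim pen 145 mm long, lying behind the valve.
- rim (a point): Centre of the top of the fixed slotted rim under the knob, on its axis, 55 mm above the worktop; axes as the valve's. The rim is 9 mm high and has one slot for each outlet, 6.5 mm wide at 30 mm radius, exactly in the outlet's direction, and a wide home slot along +x where the knob is locked at the start. More than 30 N between knob (or its key) and valve counts as forcing.
- grip (a point): Middle of the knob's grip bar, on the axis, 28 mm above the knob's origin (81 mm above the worktop when home). The bar is 56 mm long along the knob's x, 16 mm wide along its y and 30 mm high, from 15 mm below to 15 mm above this point. Axes as the knob's.

How it is judged:
By the outcome, as a careful person would: the job done as asked, in the order asked, and still so for the second after the job is handed in, with the robot touching nothing.
It also fails if it takes over 67 s, if anything falls off the work surface, if the arm or the gripper's body presses on something with over 40 N, if the wrist force passes 120 N, or if a joint passes its speed limit or range.

## Working session

There is one attempt and no reset: what is moved stays moved. The work goes in short steps, Python scripts to look and compute and a tool call to move; the robot and the scene stay as the last step left them, time stands still between calls to the robot, and variables do not carry over. Pictures are saved under pics/ and viewed, and the job is handed in when it is done.

Besides the shell and the picture viewer there is one more tool, called by a JSON object that holds its "op" and its "data", one argument or row to a line. drive_tool: Moves the arm, as the interface text tells. Its arguments: {"type":"object","properties":{"series":{"type":"array","items":{"type":"array","items":{"type":"array","items":{"type":"number"}}}}},"required":["series"]}

```bash
mkdir -p pics; ls; python3 - <<'E'
from bench import robot
import cv2,numpy as np,pickle
print(robot.get_obs())
for n in ("scene","top"):
    s=robot.snapshot(n); cv2.imwrite(f"pics/{n}0.png",s["img"]); pickle.dump(s,open(f"{n}0.pkl","wb"))
    print(n,s["vertical_fov"],s["cx"],s["cy"],s["rvec"],s["tvec"])
E
```

```text
pics
{'time': 0.0, 'joint_positions': array([ 1.20694150e+00,  8.79595256e-02,  1.37227025e+00, -3.65252143e-05,
        1.68361298e+00, -1.03095526e-01]), 'qvel': array([ 2.51459705e-03,  7.45979013e-04, -1.57086711e-03, -3.49083869e-03,
        1.11199753e-03,  4.02424776e-05]), 'joint_torque': array([-1.88208302e-03, -3.40180850e+01, -3.02424967e+01,  7.16042938e-02,
        3.28712433e-02, -1.60838340e-04]), 'tool_pos': array([0.14161022, 0.53087248, 0.20429361]), 'ee_rot': array([-3.13935076e+00, -1.95455803e-04,  2.88082906e+00]), 'wrist_force': array([ 0.16455202, -0.68049071,  0.06742842]), 'wrist_torque': array([ 0.02601222,  0.05397978, -0.01956519]), 'width': 0.09413898399866068}
scene 46.151710289315496 257.41710659500933 190.79820269034332 [ 1.00935315  2.63225996 -0.78083215] [ 0.47863154 -0.19223919  1.06634104]
top 56.77785650950457 252.30534587812065 189.9392286013967 [ 2.0877165  -2.1318571   0.17019393] [-0.11048897  0.58080213  0.84503123]
```

View pics/scene0.png

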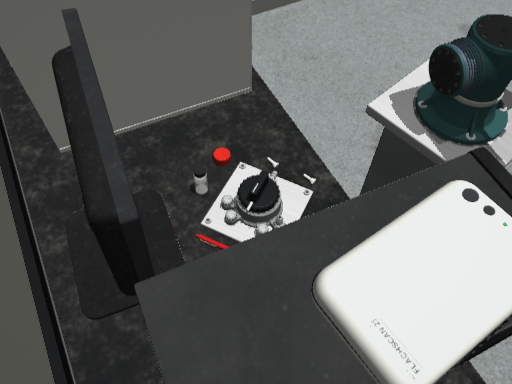

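View pics/top0.png

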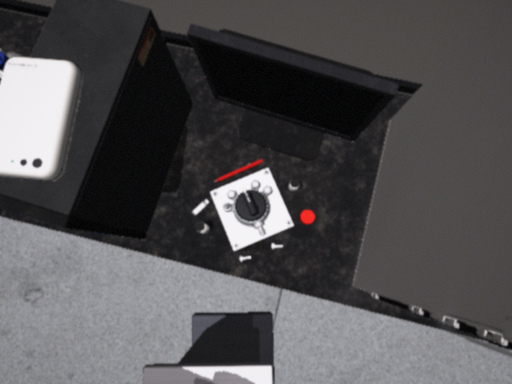

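```bash
cat > h.py <<'E'
import cv2,numpy as np,pickle
def cam(s):
    h=s["img"].shape[0]; f=h/2/np.tan(np.radians(s["vertical_fov"])/2)
    K=np.array([[f,0,s["cx"]],[0,f,s["cy"]],[0,0,1.]])
    R=cv2.Rodrigues(np.array(s["rvec"],float))[0]; t=np.array(s["tvec"],float).reshape(3)
    return K,R,t
def proj(s,P):
    K,R,t=cam(s); return cv2.projectPoints(np.atleast_2d(np.array(P,float)),np.array(s["rvec"],float),t,K,None)[0].reshape(-1,2)
def ray(s,uv,z):
    K,R,t=cam(s); c=-R.T@t
    out=[]
    for u,v in np.atleast_2d(uv):
        d=R.T@np.linalg.inv(K)@np.array([u,v,1.]); out.append(c+d*(z-c[2])/d[2])
    return np.array(out)
def dep(s,u,v):
    K,R,t=cam(s); z=s["depth"][int(v),int(u)]
    return R.T@(np.linalg.inv(K)@np.array([u,v,1.])*z-t)
E
python3 - <<'E'
from h import *
for n,(x0,y0,x1,y1) in dict(scene=(180,140,330,250),top=(180,140,330,275)).items():
    s=pickle.load(open(n+"0.pkl","rb"))
    K,R,t=cam(s); print(n,"cam at",-R.T@t, "axis",R[2], proj(s,[[0,0,0],[.142,.531,.2],[.142,.531,.0]]))
    cv2.imwrite(f"pics/{n}0c.png",cv2.resize(s["img"][y0:y1,x0:x1],None,fx=5,fy=5,interpolation=cv2.INTER_CUBIC)[:600])
s=pickle.load(open("top0.pkl","rb"))
for p in [(100,30),(185,110),(150,235),(200,40),(400,95),(355,280),(20,110),(130,60),(250,270)]: print(p,dep(s,*p).round(3))
E
```

```text
scene cam at [0.86188028 0.22606036 0.78050393] axis [-0.37518296 -0.40072229 -0.83585848] [[459.69942348 109.55284934]
 [778.3900852  267.86017595]
 [668.31656079 313.57569902]]
top cam at [ 0.40974215 -0.14562603  0.93515835] axis [ 0.18772651  0.02561831 -0.98188719] [[205.85453941 434.11498013]
 [-82.7080514  404.62451046]
 [ -6.02378897 372.02285578]]
(100, 30) [0.801 0.126 0.392]
(185, 110) [0.797 0.051 0.058]
(150, 235) [ 0.474  0.151 -0.001]
(200, 40) [ 0.787 -0.044  0.374]
(400, 95) [ 0.848 -0.538 -0.   ]
(355, 280) [ 0.352 -0.368  0.037]
(20, 110) [0.641 0.226 0.428]
(130, 60) [0.742 0.071 0.393]
(250, 270) [ 0.379 -0.112  0.001]
```

```bash
ls -la pics
```

```text
total 1356
drwxr-xr-x 2 agent agent   4096 Dec  7 06:44 .
drwxr-xr-x 3 agent agent   4096 Dec  7 06:44 ..
-rw-r--r-- 1 agent agent 274786 Dec  7 06:43 scene0.png
-rw-r--r-- 1 agent agent 401957 Dec  7 06:44 scene0c.png
-rw-r--r-- 1 agent agent 289765 Dec  7 06:43 top0.png
-rw-r--r-- 1 agent agent 402559 Dec  7 06:44 top0c.png
```

View pics/scene0c.png

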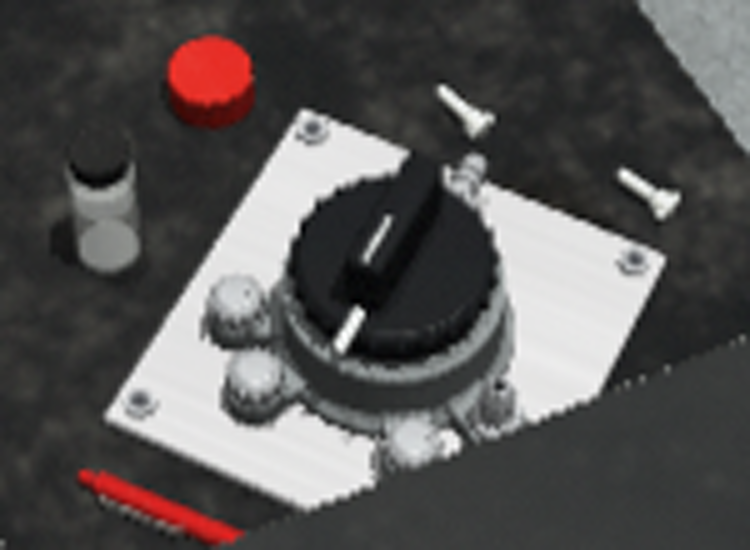

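View pics/top0c.png

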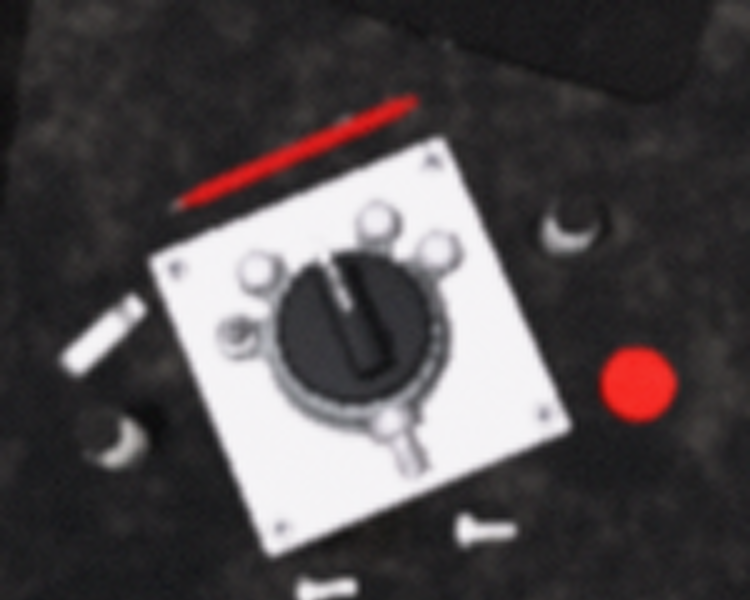

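```bash
python3 - <<'E'
from h import *
T=pickle.load(open("top0.pkl","rb")); S=pickle.load(open("scene0.pkl","rb"))
im=T["img"]; g=cv2.inRange(im,(170,170,170),(255,255,255)); g[:150]=0;g[255:]=0;g[:,:205]=0;g[:,300:]=0
g=cv2.morphologyEx(g,cv2.MORPH_OPEN,np.ones((3,3)))
c=max(cv2.findContours(g,0,2)[0],key=cv2.contourArea)
r=cv2.minAreaRect(cv2.convexHull(c)); 
ap=cv2.approxPolyDP(cv2.convexHull(c),6,True)[:,0]; print(ap)
W=ray(T,ap,.008); print(W.round(4))
if len(W)==4:
    ctr=W.mean(0); e=W-ctr; print("ctr",ctr,"sides",[np.linalg.norm(W[i]-W[i-1]) for i in range(4)])
    print("edge yaw deg",[np.degrees(np.arctan2(*(W[i]-W[i-1])[1::-1])) for i in range(4)])
o=lambda x,y:(180+(x-2)/5,140+(y-2)/5)
caps=np.array([o(258,268),o(380,220),o(440,248)]); b=ray(T,[o(238,332)],.049)[0]
cw=ray(T,caps,.034); print("caps",cw.round(4),"barb",b.round(4))
if len(W)==4:
    for p in list(cw)+[b]: d=p-ctr; print(np.hypot(*d[:2]),np.degrees(np.arctan2(d[1],d[0])))
    yw=0
# knob disc dark circle
for nm,s,box in(("top",T,(225,180,280,230)),):
    pass
print("pointer dir: rim ridge top", ray(T,[o(325,262)],.066), "bar line", ray(T,[o(348,305)],.096),ray(T,[o(378,372)],.096))
s0=lambda x,y:(180+(x-2)/5,140+(y-2)/5)
print("scene: barb", ray(S,[s0(500,380)],.049),"caps",ray(S,[s0(240,290),s0(262,370),s0(415,430)],.034).round(4), "ridge",ray(S,[s0(349,330)],.066))
print("scene plate corners",ray(S,[s0(303,108),s0(667,258),s0(104,418)],.008).round(4))
print("vials top", ray(T,[o(585,228),o(105,440)],0.03), "box edges", [dep(T,*p).round(3) for p in [(192,102),(180,150),(146,237),(75,226),(110,120),(160,10),(320,138)]])
E
```

```text
[[268 168]
 [292 225]
 [233 249]
 [211 191]]
[[ 0.646  -0.1647  0.008 ]
 [ 0.4918 -0.223   0.008 ]
 [ 0.4331 -0.0688  0.008 ]
 [ 0.5867 -0.0113  0.008 ]]
ctr [ 0.53938883 -0.11693208  0.008     ] sides [np.float64(0.1644695542926217), np.float64(0.16487709804709394), np.float64(0.16497989631045964), np.float64(0.1640936965872891)]
edge yaw deg [np.float64(-68.88883092096667), np.float64(-159.29175949204085), np.float64(110.83757284168436), np.float64(20.528773366319765)]
caps [[ 0.5748 -0.0674  0.034 ]
 [ 0.5986 -0.131   0.034 ]
 [ 0.583  -0.1616  0.034 ]] barb [ 0.5394 -0.0584  0.049 ]
0.060843345100242543 54.45950681628428
0.06080301870307837 -13.335767150879324
0.062477099750483274 -45.681953429431694
0.058552045037533175 89.9775418795271
pointer dir: rim ridge top [[ 0.57114827 -0.10366046  0.066     ]] bar line [[ 0.54439503 -0.11582974  0.096     ]] [[ 0.51186744 -0.12955158  0.096     ]]
scene: barb [[ 0.53982944 -0.05568449  0.049     ]] caps [[ 0.5811 -0.1589  0.034 ]
 [ 0.5982 -0.1255  0.034 ]
 [ 0.5722 -0.0671  0.034 ]] ridge [[ 0.57433363 -0.10201973  0.066     ]]
scene plate corners [[ 0.4918 -0.2251  0.008 ]
 [ 0.4306 -0.0676  0.008 ]
 [ 0.6492 -0.1623  0.008 ]]
vials top [[ 0.59257212 -0.23705607  0.03      ]
 [ 0.48802025  0.01186665  0.03      ]] box edges [array([0.835, 0.04 , 0.022]), array([0.705, 0.076, 0.001]), array([0.468, 0.157, 0.013]), array([0.466, 0.157, 0.368]), array([0.639, 0.103, 0.384]), array([1.05 , 0.108, 0.119]), array([ 0.725, -0.308,  0.011])]
```

```bash
python3 - <<'E'
from h import *
T=pickle.load(open("top0.pkl","rb"))
for p in [(210,80),(270,110),(350,132),(390,100),(300,120),(380,200),(370,260),(450,200),(330,250)]: print(p,dep(T,*p).round(3))
im=T["img"]; hsv=cv2.cvtColor(im,cv2.COLOR_BGR2HSV)
g=(im.max(2)<75).astype(np.uint8)*255; m=np.zeros_like(g); cv2.circle(m,(251,205),24,255,-1); g&=m
g=cv2.morphologyEx(g,cv2.MORPH_CLOSE,np.ones((5,5)))
c=max(cv2.findContours(g,0,2)[0],key=cv2.contourArea); e=cv2.fitEllipse(cv2.convexHull(c)); print(e, ray(T,[e[0]],.060))
E
```

```text
(210, 80) [ 0.804 -0.036  0.201]
(270, 110) [ 0.761 -0.171  0.124]
(350, 132) [ 0.693 -0.355  0.142]
(390, 100) [ 0.671 -0.369  0.36 ]
(300, 120) [ 0.736 -0.243  0.117]
(380, 200) [ 0.538 -0.424  0.1  ]
(370, 260) [ 0.4   -0.383  0.123]
(450, 200) [ 0.484 -0.408  0.438]
(330, 250) [ 0.426 -0.319  0.   ]
((250.76548767089844, 205.22756958007812), (29.611385345458984, 30.8436222076416), 73.28365325927734) [[ 0.5384264  -0.11825712  0.06      ]]
```

{"op": "drive_tool", "data": {
  "series": [
    [[0, 0, 0.15, -2, -3, -0.5, 100], [0, 0, 0.3, -5, -7, -1, 100], [0, 0, 0.45, -8, -11, -2, 100], [0, 0, 0.6, -11, -15, -3, 100], [0, 0, 0.75, -13, -19, -4, 100], [0, 0, 0.9, -15, -23, -4.5, 100], [0, 0, 1.05, -18, -27, -4.5, 100], [0, 0, 1.2, -20.5, -31, -4.5, 100], [0, 0, 1.35, -23, -35, -4.5, 100], [0, 0, 1.5, -26, -39, -4.5, 100], [0, 0, 1.5, -28, -42.5, -4.5, 100], [0, 0, 1.5, -30, -45.5, -4.5, 100], [0, 0, 1.5, -31, -46.7, -4.5, 100], [0, 0, 1.5, -31, -46.7, -4.5, 100], [0, 0, 1.5, -31, -46.7, -4.5, 100], [0, 0, 1.5, -31, -46.7, -4.5, 100]]
  ]
}}

```text
time: 1.7
tool_pos: [0.3205, 0.0008, 0.2502]
ee_rot: [-3.141, 0.002, 1.382]
wrist_force: [-0.5, 0.6, 0.9]
width: 0.0936
```

{"op": "drive_tool", "data": {
  "series": [
    [[0, 0, 0.12, -1, 3, 1, 100], [0, 0, 0.25, -2, 6, 2, 100], [0, 0, 0.38, -3, 10, 3, 100], [0, 0, 0.5, -4, 13, 4, 100], [0, 0, 0.65, -5, 16, 5, 100], [0, 0, 0.8, -6, 19.5, 6, 100], [0, 0, 0.95, -7, 22.5, 8, 100], [0, 0, 1.02, -7.4, 23.7, 10, 100], [0, 0, 1.02, -7.4, 23.7, 10, 100], [0, 0, 1.02, -7.4, 23.7, 10, 100], [0, 0, 1.02, -7.4, 23.7, 10, 100]]
  ]
}}

```text
time: 2.8
tool_pos: [0.5395, -0.1154, 0.1519]
ee_rot: [3.139, -0.0, 0.365]
wrist_force: [0.4, -0.4, 0.2]
width: 0.0939
```

```bash
python3 - <<'E'
from bench import robot
from h import *
o=robot.get_obs(); print(o["tool_pos"],o["ee_rot"],o["wrist_force"],o["wrist_torque"],o["joint_positions"])
a=[]
for n,(x0,y0,x1,y1) in dict(scene=(180,120,330,270),top=(180,140,330,290)).items():
    s=robot.snapshot(n); a.append(cv2.resize(s["img"][y0:y1,x0:x1],None,fx=2.66,fy=2.66,interpolation=cv2.INTER_CUBIC))
cv2.imwrite("pics/b.png",np.hstack(a))
E
```

```text
[ 0.53948576 -0.11540314  0.15190416] [ 3.13933571e+00 -4.98880060e-04  3.65071896e-01] [ 0.37611571 -0.35374069  0.22330523] [-0.01616269  0.17373924 -0.01074333] [-3.12588187e-01  1.06163661e-01  1.45630398e+00 -1.44550088e-03
  1.57732132e+00  8.93126071e-01]
```

View pics/b.png

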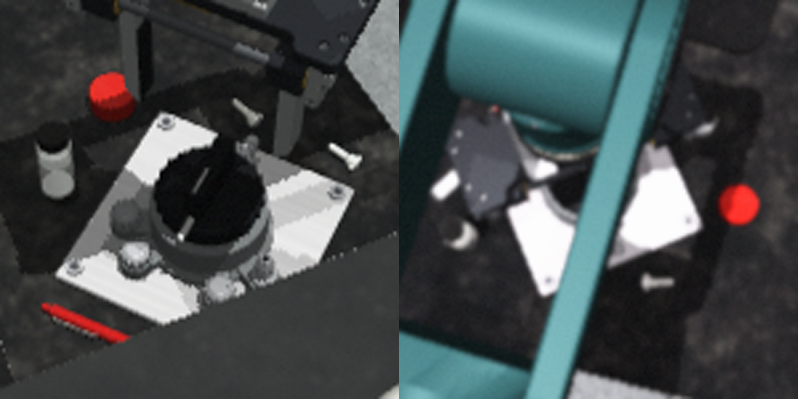

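{"op": "drive_tool", "data": {
  "series": [
    [[0, 0, 0, -0.05, 0.05, 2, 100], [0, 0, 0, -0.05, 0.05, 4, 100], [0, 0, 0, -0.05, 0.05, 6, 100], [0, 0, 0, -0.05, 0.05, 7, 100], [0, 0, 0, -0.05, 0.05, 7.6, 100], [0, 0, 0, -0.05, 0.05, 8.0, 100], [0, 0, 0, -0.05, 0.05, 8.1, 100], [0, 0, 0, -0.05, 0.05, 8.1, 100], [0, 0, 0, -0.05, 0.05, 8.1, 100]]
  ]
}}

```text
time: 3.8
tool_pos: [0.54, -0.1168, 0.072]
ee_rot: [3.138, -0.002, 0.364]
wrist_force: [0.2, -0.7, 0.4]
width: 0.0941
```

{"op": "drive_tool", "data": {
  "series": [
    [[0, 0, 0, 0, 0, 0, 50], [0, 0, 0, 0, 0, 0, 30], [0, 0, 0, 0, 0, 0, 25], [0, 0, 0, 0, 0, 0, 20], [0, 0, 0, 0, 0, 0, 18], [0, 0, 0, 0, 0, 0, 16], [0, 0, 0, 0, 0, 0, 14], [0, 0, 0, 0, 0, 0, 10], [0, 0, 0, 0, 0, 0, 0], [0, 0, 0, 0, 0, 0, 0], [0, 0, 0, 0, 0, 0, 0]]
  ]
}}

```text
time: 4.9
tool_pos: [0.5398, -0.1162, 0.0721]
ee_rot: [3.139, -0.002, 0.364]
wrist_force: [-0.9, 1.8, 1.0]
width: 0.0161
```

```bash
cat > st.py <<'E'
from bench import robot
import numpy as np
o=robot.get_obs(); print(o["time"],"p",o["tool_pos"].round(4),"rpy",o["ee_rot"].round(4),"F",o["wrist_force"].round(2),"M",o["wrist_torque"].round(3),"w",round(o["width"],4),"q6",o["joint_positions"][5].round(3))
E
python3 st.py
```

```text
4.9 p [ 0.5398 -0.1162  0.0721] rpy [ 3.1392e+00 -2.3000e-03  3.6420e-01] F [-0.88  1.82  1.  ] M [0.326 0.245 0.038] w 0.0161 q6 0.892
```

Gripped (16.1 mm) with only 2 N of side load. Now I'll pull up slowly.

{"op": "drive_tool", "data": {
  "series": [
    [[0, 0, 0, 0, 0, -0.1, 0], [0, 0, 0, 0, 0, -0.2, 0], [0, 0, 0, 0, 0, -0.3, 0], [0, 0, 0, 0, 0, -0.4, 0], [0, 0, 0, 0, 0, -0.4, 0]]
  ]
}}

```text
time: 5.4
tool_pos: [0.5397, -0.1162, 0.0759]
ee_rot: [3.139, -0.002, 0.364]
wrist_force: [1.3, 0.4, -5.2]
width: 0.0162
```

```bash
python3 st.py
```

```text
5.4 p [ 0.5397 -0.1162  0.0759] rpy [ 3.1394e+00 -2.0000e-03  3.6420e-01] F [ 1.3   0.37 -5.22] M [ 0.015 -0.217 -0.039] w 0.0162 q6 0.892
```

{"op": "drive_tool", "data": {
  "series": [
    [[0, 0, 0, 0, 0, -0.1, 0], [0, 0, 0, 0, 0, -0.25, 0], [0, 0, 0, 0, 0, -0.4, 0], [0, 0, 0, 0, 0, -0.55, 0], [0, 0, 0, 0, 0, -0.7, 0], [0, 0, 0, 0, 0, -0.8, 0], [0, 0, 0, 0, 0, -0.8, 0]]
  ]
}}

```text
time: 6.1
tool_pos: [0.5397, -0.1162, 0.0842]
ee_rot: [3.139, -0.002, 0.364]
wrist_force: [0.7, 0.5, -3.8]
width: 0.016
```

```bash
python3 st.py;  python3 - <<'E'
from bench import robot
from h import *
s=robot.snapshot("scene"); x0,y0,x1,y1=180,120,330,270
cv2.imwrite("pics/c.png",cv2.resize(s["img"][y0:y1,x0:x1],None,fx=4,fy=4,interpolation=cv2.INTER_CUBIC))
E
```

```text
6.1 p [ 0.5397 -0.1162  0.0842] rpy [ 3.1394e+00 -2.1000e-03  3.6420e-01] F [ 0.7   0.54 -3.81] M [ 0.015 -0.127  0.039] w 0.016 q6 0.892
```

View pics/c.png

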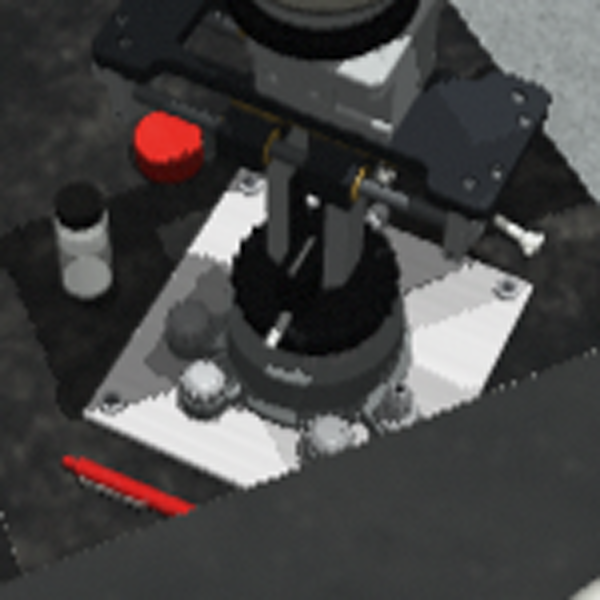

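Pointer knob is up about 12 mm, clear of the rim. Turning towards the barb (+66° side).

{"op": "drive_tool", "data": {
  "series": [
    [[0, 0, -0.05, 0, 0, 0, 0], [0, 0, -0.15, 0, 0, 0, 0], [0, 0, -0.25, 0, 0, 0, 0], [0, 0, -0.35, 0, 0, 0, 0], [0, 0, -0.45, 0, 0, 0, 0], [0, 0, -0.55, 0, 0, 0, 0], [0, 0, -0.65, 0, 0, 0, 0], [0, 0, -0.75, 0, 0, 0, 0], [0, 0, -0.83, 0, 0, 0, 0], [0, 0, -0.9, 0, 0, 0, 0], [0, 0, -0.92, 0, 0, 0, 0], [0, 0, -0.92, 0, 0, 0, 0]]
  ]
}}

```text
time: 7.35
tool_pos: [0.5387, -0.1152, 0.0842]
ee_rot: [3.141, -0.001, 1.284]
wrist_force: [-2.2, 3.2, -1.0]
width: 0.0158
```

```bash
python3 st.py;  python3 - <<'E'
from bench import robot
from h import *
s=robot.snapshot("scene"); x0,y0,x1,y1=180,120,330,270
cv2.imwrite("pics/d.png",cv2.resize(s["img"][y0:y1,x0:x1],None,fx=4,fy=4,interpolation=cv2.INTER_CUBIC))
E
```

```text
7.35 p [ 0.5387 -0.1152  0.0842] rpy [ 3.1412e+00 -8.0000e-04  1.2837e+00] F [-2.16  3.16 -0.99] M [0.744 0.572 0.034] w 0.0158 q6 -0.027
```

View pics/d.png

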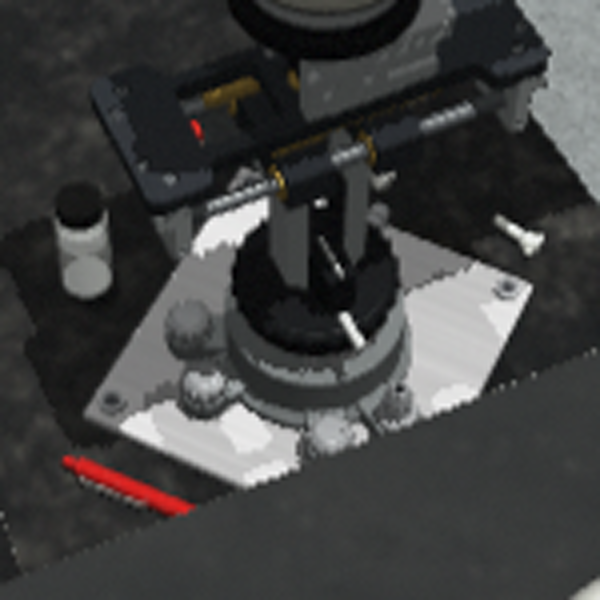

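{"op": "drive_tool", "data": {
  "series": [
    [[0, 0, 0, 0, 0, 0.1, 0], [0, 0, 0, 0, 0, 0.2, 0], [0, 0, 0, 0, 0, 0.25, 0], [0, 0, 0, 0, 0, 0.25, 0]]
  ]
}}

```text
time: 7.8
tool_pos: [0.5388, -0.1152, 0.082]
ee_rot: [3.141, -0.001, 1.283]
wrist_force: [-3.9, 3.5, 3.5]
width: 0.0156
```

```bash
python3 st.py
```

```text
7.8 p [ 0.5388 -0.1152  0.082 ] rpy [ 3.1410e+00 -8.0000e-04  1.2833e+00] F [-3.87  3.48  3.49] M [0.687 0.72  0.059] w 0.0156 q6 -0.027
```

{"op": "drive_tool", "data": {
  "series": [
    [[0, 0, 0, 0, 0, 0.05, 0], [0, 0, 0, 0, 0, 0.1, 0], [0, 0, 0, 0, 0, 0.1, 0], [0, 0, 0, 0, 0, 0.1, 0]]
  ]
}}

```text
time: 8.2
tool_pos: [0.5388, -0.1152, 0.081]
ee_rot: [3.141, -0.001, 1.283]
wrist_force: [-2.8, 3.4, 3.1]
width: 0.0156
```

```bash
python3 st.py
```

```text
8.2 p [ 0.5388 -0.1152  0.081 ] rpy [ 3.1410e+00 -9.0000e-04  1.2832e+00] F [-2.8   3.44  3.11] M [ 0.676  0.702 -0.015] w 0.0156 q6 -0.027
```

{"op": "drive_tool", "data": {
  "series": [
    [[0, 0, 0, 0, 0, 0.05, 0], [0, 0, 0, 0, 0, 0.05, 0], [0, 0, 0, 0, 0, 0.05, 0]]
  ]
}}

```text
time: 8.5
tool_pos: [0.5388, -0.1152, 0.0809]
ee_rot: [3.141, -0.001, 1.283]
wrist_force: [-4.1, 3.1, 4.3]
width: 0.0155
```

```bash
python3 st.py
```

```text
8.5 p [ 0.5388 -0.1152  0.0809] rpy [ 3.1409e+00 -8.0000e-04  1.2832e+00] F [-4.15  3.05  4.32] M [0.75  0.888 0.028] w 0.0155 q6 -0.027
```

{"op": "drive_tool", "data": {
  "series": [
    [[0, 0, 0, 0, 0, 0.05, 0], [0, 0, 0, 0, 0, 0.05, 0], [0, 0, 0, 0, 0, 0.05, 0]]
  ]
}}

```text
time: 8.8
tool_pos: [0.5388, -0.1152, 0.0809]
ee_rot: [3.141, -0.001, 1.283]
wrist_force: [-3.6, 3.8, 5.1]
width: 0.0158
```

```bash
python3 st.py
```

```text
8.8 p [ 0.5388 -0.1152  0.0809] rpy [ 3.1408e+00 -8.0000e-04  1.2832e+00] F [-3.61  3.81  5.1 ] M [0.721 0.926 0.041] w 0.0158 q6 -0.027
```

{"op": "drive_tool", "data": {
  "series": [
    [[0, 0, -0.01, 0, 0, 0.2, 0], [0, 0, -0.02, 0, 0, 0.2, 0], [0, 0, -0.03, 0, 0, 0.2, 0], [0, 0, -0.04, 0, 0, 0.2, 0], [0, 0, -0.05, 0, 0, 0.2, 0]]
  ]
}}

```text
time: 9.3
tool_pos: [0.5388, -0.1153, 0.0805]
ee_rot: [3.14, -0.001, 1.333]
wrist_force: [-6.5, 3.8, 9.6]
width: 0.0157
```

```bash
python3 st.py
```

```text
9.3 p [ 0.5388 -0.1153  0.0805] rpy [ 3.1402e+00 -7.0000e-04  1.3331e+00] F [-6.54  3.76  9.63] M [ 0.931  1.306 -0.105] w 0.0157 q6 -0.077
```

{"op": "drive_tool", "data": {
  "series": [
    [[0, 0, -0.01, 0, 0, 0.15, 0], [0, 0, -0.02, 0, 0, 0.15, 0], [0, 0, -0.03, 0, 0, 0.15, 0], [0, 0, -0.04, 0, 0, 0.15, 0], [0, 0, -0.05, 0, 0, 0.15, 0]]
  ]
}}

```text
time: 9.8
tool_pos: [0.5387, -0.1153, 0.0805]
ee_rot: [3.14, -0.001, 1.383]
wrist_force: [-6.9, 3.7, 8.1]
width: 0.016
```

```bash
python3 st.py
```

```text
9.8 p [ 0.5387 -0.1153  0.0805] rpy [ 3.140e+00 -8.000e-04  1.383e+00] F [-6.92  3.66  8.09] M [ 0.968  1.238 -0.114] w 0.016 q6 -0.127
```

{"op": "drive_tool", "data": {
  "series": [
    [[0, 0, -0.01, 0, 0, 0.15, 0], [0, 0, -0.02, 0, 0, 0.15, 0], [0, 0, -0.03, 0, 0, 0.15, 0], [0, 0, -0.04, 0, 0, 0.15, 0]]
  ]
}}

```text
time: 10.2
tool_pos: [0.5386, -0.1153, 0.0806]
ee_rot: [3.14, -0.001, 1.423]
wrist_force: [-6.4, 3.5, 8.7]
width: 0.0157
```

```bash
python3 st.py
```

```text
10.2 p [ 0.5386 -0.1153  0.0806] rpy [ 3.1395e+00 -8.0000e-04  1.4229e+00] F [-6.35  3.48  8.7 ] M [ 0.93   1.306 -0.173] w 0.0157 q6 -0.167
```

{"op": "drive_tool", "data": {
  "series": [
    [[0, 0, -0.01, 0, 0, 0.2, 0], [0, 0, -0.02, 0, 0, 0.2, 0], [0, 0, -0.03, 0, 0, 0.2, 0], [0, 0, -0.04, 0, 0, 0.2, 0]]
  ]
}}

```text
time: 10.6
tool_pos: [0.5386, -0.1153, 0.0805]
ee_rot: [3.139, -0.001, 1.463]
wrist_force: [-7.1, 4.3, 9.7]
width: 0.0159
```

```bash
python3 st.py
```

```text
10.6 p [ 0.5386 -0.1153  0.0805] rpy [ 3.1391e+00 -7.0000e-04  1.4628e+00] F [-7.06  4.25  9.71] M [ 0.926  1.569 -0.084] w 0.0159 q6 -0.207
```

{"op": "drive_tool", "data": {
  "series": [
    [[0, 0, -0.01, 0, 0, 0.2, 0], [0, 0, -0.02, 0, 0, 0.2, 0], [0, 0, -0.03, 0, 0, 0.2, 0], [0, 0, -0.04, 0, 0, 0.2, 0]]
  ]
}}

```text
time: 11.0
tool_pos: [0.5385, -0.1153, 0.0804]
ee_rot: [3.139, -0.001, 1.503]
wrist_force: [-6.3, 4.2, 9.8]
width: 0.0161
```

```bash
python3 st.py
```

```text
11.0 p [ 0.5385 -0.1153  0.0804] rpy [ 3.1387e+00 -6.0000e-04  1.5027e+00] F [-6.28  4.16  9.85] M [ 0.971  1.457 -0.092] w 0.0161 q6 -0.247
```

{"op": "drive_tool", "data": {
  "series": [
    [[0, 0, -0.01, 0, 0, 0.2, 0], [0, 0, -0.02, 0, 0, 0.2, 0], [0, 0, -0.03, 0, 0, 0.2, 0], [0, 0, -0.04, 0, 0, 0.2, 0]]
  ]
}}

```text
time: 11.4
tool_pos: [0.5383, -0.1151, 0.0793]
ee_rot: [3.139, -0.001, 1.543]
wrist_force: [-5.1, 4.0, 2.8]
width: 0.0161
```

```bash
python3 st.py
```

```text
11.4 p [ 0.5383 -0.1151  0.0793] rpy [ 3.1388e+00 -8.0000e-04  1.5430e+00] F [-5.11  4.04  2.81] M [ 0.845  0.896 -0.003] w 0.0161 q6 -0.287
```

{"op": "drive_tool", "data": {
  "series": [
    [[0, 0, -0.01, 0, 0, 0.2, 0], [0, 0, -0.02, 0, 0, 0.2, 0], [0, 0, -0.03, 0, 0, 0.2, 0]]
  ]
}}

```text
time: 11.7
tool_pos: [0.5382, -0.1151, 0.0771]
ee_rot: [3.139, -0.001, 1.573]
wrist_force: [-3.2, 3.7, 2.3]
width: 0.0159
```

```bash
python3 st.py
```

```text
11.7 p [ 0.5382 -0.1151  0.0771] rpy [ 3.1390e+00 -9.0000e-04  1.5735e+00] F [-3.19  3.72  2.25] M [0.654 0.793 0.003] w 0.0159 q6 -0.318
```

The key found the slot (it dropped to about 5 mm lift with the force falling to 2 N). I'll ease the angle back to mid-slot and go down.

{"op": "drive_tool", "data": {
  "series": [
    [[0, 0, 0.015, 0, 0, 0.05, 0], [0, 0, 0.015, 0, 0, 0.15, 0], [0, 0, 0.015, 0, 0, 0.25, 0], [0, 0, 0.015, 0, 0, 0.25, 0]]
  ]
}}

```text
time: 12.1
tool_pos: [0.5383, -0.115, 0.0743]
ee_rot: [3.139, -0.001, 1.558]
wrist_force: [-3.2, 3.0, 1.7]
width: 0.0158
```

```bash
python3 st.py
```

```text
12.1 p [ 0.5383 -0.115   0.0743] rpy [ 3.1391e+00 -9.0000e-04  1.5585e+00] F [-3.15  3.    1.74] M [ 0.616  0.638 -0.032] w 0.0158 q6 -0.303
```

{"op": "drive_tool", "data": {
  "series": [
    [[0, 0, 0, 0, 0, 0.1, 0], [0, 0, 0, 0, 0, 0.2, 0], [0, 0, 0, 0, 0, 0.2, 0]]
  ]
}}

```text
time: 12.4
tool_pos: [0.5382, -0.115, 0.0721]
ee_rot: [3.139, -0.001, 1.558]
wrist_force: [-2.8, 3.6, 0.7]
width: 0.0159
```

```bash
python3 st.py
```

```text
12.4 p [ 0.5382 -0.115   0.0721] rpy [ 3.1392e+00 -1.0000e-03  1.5585e+00] F [-2.79  3.57  0.69] M [ 0.608  0.652 -0.008] w 0.0159 q6 -0.303
```

{"op": "drive_tool", "data": {
  "series": [
    [[0, 0, 0, 0, 0, 0.1, 0], [0, 0, 0, 0, 0, 0.2, 0], [0, 0, 0, 0, 0, 0.2, 0], [0, 0, 0, 0, 0, 0.2, 0]]
  ]
}}

```text
time: 12.8
tool_pos: [0.5384, -0.1151, 0.072]
ee_rot: [3.138, -0.001, 1.558]
wrist_force: [-5.4, 4.1, 9.3]
width: 0.0158
```

```bash
python3 st.py
```

```text
12.8 p [ 0.5384 -0.1151  0.072 ] rpy [ 3.1384e+00 -6.0000e-04  1.5585e+00] F [-5.39  4.13  9.31] M [ 0.864  1.408 -0.033] w 0.0158 q6 -0.302
```

{"op": "drive_tool", "data": {
  "series": [
    [[0, 0, 0, 0, 0, 0.15, 0], [0, 0, 0, 0, 0, 0.3, 0], [0, 0, 0, 0, 0, 0.3, 0], [0, 0, 0, 0, 0, 0.3, 0]]
  ]
}}

```text
time: 13.2
tool_pos: [0.5384, -0.1151, 0.0719]
ee_rot: [3.138, -0.0, 1.559]
wrist_force: [-7.7, 5.1, 14.5]
width: 0.0156
```

```bash
python3 st.py
```

```text
13.2 p [ 0.5384 -0.1151  0.0719] rpy [ 3.1376e+00 -1.0000e-04  1.5586e+00] F [-7.66  5.06 14.47] M [ 0.986  1.789 -0.061] w 0.0156 q6 -0.302
```

{"op": "drive_tool", "data": {
  "series": [
    [[0, 0, 0, 0, 0, 0, 0], [0, 0, 0, 0, 0, 0, 20], [0, 0, 0, 0, 0, 0, 30], [0, 0, 0, 0, 0, 0, 50], [0, 0, 0, 0, 0, 0, 80], [0, 0, 0, 0, 0, 0, 100], [0, 0, 0, 0, 0, 0, 100]]
  ]
}}

```text
time: 13.9
tool_pos: [0.5386, -0.1153, 0.0719]
ee_rot: [3.137, 0.0, 1.559]
wrist_force: [-0.1, 0.1, 0.2]
width: 0.0555
```

```bash
python3 st.py
```

```text
13.9 p [ 0.5386 -0.1153  0.0719] rpy [3.1373e+00 1.0000e-04 1.5586e+00] F [-0.14  0.09  0.18] M [0.006 0.114 0.014] w 0.0555 q6 -0.303
```

{"op": "drive_tool", "data": {
  "series": [
    [[0, 0, 0, 0, 0, 0, 90], [0, 0, 0, 0, 0, 0, 90], [0, 0, 0, 0, 0, 0, 90], [0, 0, 0, 0, 0, 0, 90], [0, 0, 0, 0, 0, -1.5, 90], [0, 0, 0, 0, 0, -4, 90], [0, 0, 0, 0, 0, -7, 90], [0, 0, 0, 0, 0, -10, 90], [0, 0, 0, 0, 0, -14, 90], [0, 0, 0, 0, -3, -16, 90], [0, 0, 0, 0, -7, -16, 90], [0, 0, 0, 0, -11, -16, 90], [0, 0, 0, 0, -15, -16, 90], [0, 0, 0, 0, -18, -16, 90], [0, 0, 0, 0, -20, -16, 90], [0, 0, 0, 0, -20, -16, 90], [0, 0, 0, 0, -20, -16, 90]]
  ]
}}

```text
time: 15.6
tool_pos: [0.3384, -0.113, 0.2322]
ee_rot: [3.135, 0.001, 1.558]
wrist_force: [-0.3, -0.2, 0.4]
width: 0.0844
```

```bash
python3 st.py; python3 - <<'E'
from bench import robot
from h import *
a=[]
for n,(x0,y0,x1,y1) in dict(scene=(180,120,330,270),top=(180,140,330,290)).items():
    s=robot.snapshot(n); pickle.dump(s,open(n+"1.pkl","wb")); a.append(cv2.resize(s["img"][y0:y1,x0:x1],None,fx=2.66,fy=2.66,interpolation=cv2.INTER_CUBIC))
    if n=="scene": cv2.imwrite("pics/f.png",cv2.resize(s["img"][140:250,180:330],None,fx=5,fy=5,interpolation=cv2.INTER_CUBIC))
cv2.imwrite("pics/e.png",np.hstack(a))
E
```

```text
15.6 p [ 0.3384 -0.113   0.2322] rpy [3.1346e+00 1.2000e-03 1.5581e+00] F [-0.27 -0.24  0.42] M [-0.089  0.059  0.032] w 0.0844 q6 -0.47
```

View pics/e.png

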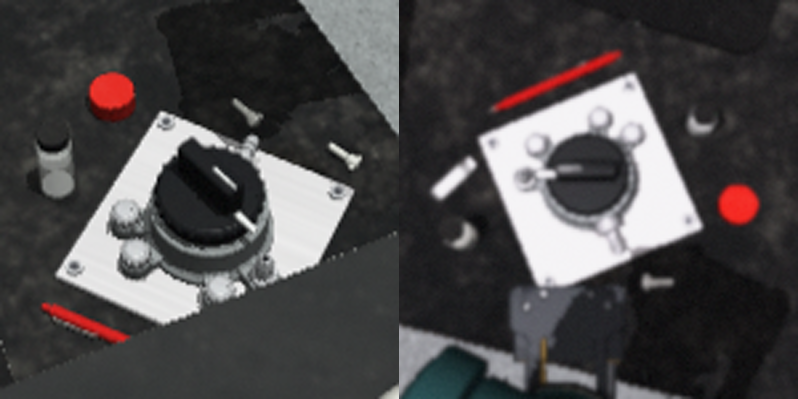

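View pics/f.png

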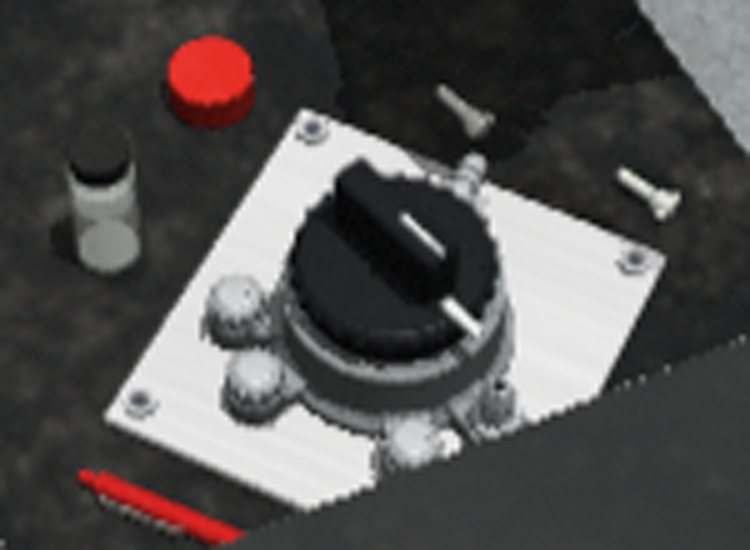

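The top view (right panel) shows the white pointer ridge at about (540,175), next to the barb at (525,175). In the enlarged scene view the knob sits as low as before, the pointer is at (462,318) and the barb at (498,400). Every bystander in view is where it started, so I'm handing in.

```bash
python3 -c "
from bench import robot
print(robot.close_job())"
```

```text
the job is handed in; nothing more can be done
None
```

The selector valve is switched to the barb outlet, with the knob fully home and released. The job was handed in at about 16 s of the 67 s allowed. The hand-in gives no verdict, so what follows rests on my own checks.

- **Outlet:** Both camera views put the barb at the +66° outlet.
- **Unlock and turn:** I gripped the bar, lifted the knob about 12 mm and turned it while it was out to about 13° short of the barb.
- **Finding the slot:** I swept under up to 10 N of downward force. The key dropped in with the tool about 0.02–0.06 rad past the barb direction, inside the 0.2 rad allowance.
- **Locking:** The tool came back to its starting grip height of 72 mm. It stayed within 0.2 mm of that under a 14.5 N push. The highest wrist force I read was about 17 N, and readings were taken only at the end of each move.
- **Release:** The wrist force returned to zero when the fingers opened, and the arm backed away clear.

The last pictures show the pointer at the barb and the knob seated. The vials, fittings, red cap, cuvette and pen look unmoved by eye; I did not measure them again. My estimates of the axis position differed by about 1–3 mm. That gave a side load of about 4–9 N on the tool while turning and pressing, and no check failed.

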